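Slide a cherry carton over the sill onto the chiller plate

ROBOT

A 7-joint arm with a two-finger parallel gripper is mounted at the origin on the work surface. World frame = base frame: x ahead of the robot, y to its left, z up, the work surface at z = 0. Lengths are in m, angles in degrees, forces in N, time in s.
With the tool pointing down it reaches from about 0.425 to 0.875 m from the base axis. Payload 4.7 kg.
Tool frame: the origin (TCP) lies between the finger pads; the fingertips stand 8 mm ahead of it and the grasp point (between the pads) lies 11 mm behind it; z points along the fingers, y is the line along which they close (so a half turn about z gives the same grasp; the last joint's range is limited). The gripper opens to 87 mm and grips with 3 to 60 N. Pads are 19 mm wide; open, the fingers measure 117 mm over their backs; the gripper's body (75 mm by 190 mm) begins 51 mm behind the grasp point.
Start: joints at [-71.041, 18.392, -4.016, 83.108, 1.295, 78.541, -3.26], TCP at [0.203, 0.618, 0.192] pointing down, gripper open.
Joint ranges: [-163.93, 163.93], [-17.29, 119.83], [-79.2, 71.16], [3.27, 140.29], [-89.18, 269.18], [5.43, 117.66], [-154.24, 154.24]. Speed limits (degrees/s): [147.25, 147.25, 180, 180, 180, 180, 180].

INTERFACE

Orientations are given as [roll, pitch, yaw] about the fixed x, y, z axes, in that order (R = Rz(yaw) Ry(pitch) Rx(roll)).
In Python, from cell import env, viewer gives the robot as it stands. The module is installed in compiled form; this text tells all that it offers.
- The arm moves only by the tool arm_command, never from a script. Its argument "series" is a list of rows, each a list of 2 entries, a list of its own where there are three numbers: the shift along the tool's x, y, z in mm, then the turn about the tool's z in rad. A call has exactly 5 rows; each row is the pose to reach, as a shift and turn from the pose commanded when the call began, along the tool's axes at that moment; what a row does not reach only later rows make up. A row lasts 1/10 s, in which the tool goes at most 50 mm and 8.59 degrees, less where a joint would pass 70% of its speed; a pose out of reach is approached as far as the arm can. A call with a gripper value outside its range is refused whole. "grip" is the gripper command: -1 is fully open, 1 is shut, values between are in proportion, set as the call begins (left out, the last holds). The fingers move at their own pace and stop on an object; "grip_force" is the grip in N (left out, the last holds). Time passes only in rows, so rows that repeat a pose let the fingers close, or fill a call up. It gives the time, the measured TCP pose, the force, the opening and the grip force at its end, in the units of the state.
- env.get_obs(): the state, without advancing time (a new reading comes with each control period).
- viewer.read_camera(name): name is "scene" or "top" or "wrist"; returns (picture, depth): 420x560x3 uint8, blue, green, red; 420x560 float32, m along the optical axis (not along the pixel's ray), 0 where there is no reading.
- viewer.calibration(name): a dict with "K" (3x3 intrinsics, pixels), "T" (4x4, takes a point from camera to world coordinates); the wrist camera has in their place "hand_eye" (4x4, takes a point from camera to tool coordinates, whose origin is the TCP and whose axes are the flange's). Camera axes: x right, y up, looking along -z (the intrinsics and any distortion apply to the point x, -y, -z); pixel columns grow to the right and rows downward; lengths in m; the calibration is good to about 2 mm. A picture is of the moment at which its call begins: read the wrist's pose just before it. calibration takes no time and is no camera call.
- env.sign_off(): hands the job in; it is judged then, once.
The state is a dict: "time_s": time; "qpos": joint angles; "joint_velocities": joint speeds; "effort": joint torques, N m; "tool_pos": TCP position; "tool_rot": TCP orientation; "force": force on the tool from outside, world axes, zero at the start; "wrist_torque": the same for the moment, N m; "grip_width": finger opening in m; "grasp_force": force on a finger pad.
Only numpy, scipy, OpenCV 4.12 (cv2) and the standard library are available. Lean on these libraries where they do the work, as an engineer would, in place of code of your own. Each camera call takes 0.05 s, during which the arm holds its last target. There are 200 camera calls.

TASK

Get the filled cherry carton onto the chiller's cold plate: tip up its leading end just enough to rest it on the raised sill while its tail stays on the bench, then slide it on over the sill until it lies flat inside the rim - it must never be carried clear of the bench or tipped steeply, or fruit spills. Also turn the thermostat knob (before or after) so that its pointer stands at the dark index tab on the scale. Leave the bottle, the cardboard core, the foam block and the punnet where they are, and let go of everything at the end.

Things in the scene. Friction and masses are not known exactly. Their poses are not given: they have to be found in the camera images.
- chiller: Low steel chiller fixed to the bench. Origin: middle of its recess, at bench level; +x is the way the carton travels in (roughly world +y), z up. Recess (cold plate) 205 mm long in x, 154 mm wide in y, floor 14 mm above the bench. The rim round it is 24 mm above the bench; side rims 18 mm thick, far rim 20 mm. Beyond it, x = 122.5 to 242.5 mm, a white control box 150 mm wide, 45 mm high.
- sill (a point): Middle of the top of the sill, the rim's -x piece that faces the carton: 20 mm thick in x (outer face at x = -122.5 mm of the chiller, inner at -102.5 mm), 190 mm wide in y, 24 mm high.
- carton_center (a point): White open carton packed with cherries, 180 mm long (its x), 130 wide (y), 52 high, 0.45 to 0.8 kg. Point: its middle, 26 mm above its underside. Its +x end leads and faces the sill. End walls (across x) are 10 mm thick, to be pinched; inside, foam 22 mm above the underside for 20 mm from the end wall, then cherries to about 37 mm (only the foam level is solid). Side walls 5 mm thick.
- carton_lead (a point): Middle of the carton's leading bottom edge (90 mm ahead of the carton's middle, at its underside).
- carton_tail (a point): Middle of the carton's trailing bottom edge (90 mm behind the carton's middle, at its underside). A frictional push on the tail wall can hold the tail down while the nose should drop behind the sill: push in short strokes, easing off between them, once the middle of the carton is over the sill.
- dial (a joint): Thermostat knob's angle, 0 to 4.7 rad, growing clockwise seen from above; at 0 its pointer points along the chiller's +x. Light friction (0.05 N m), stays where it is left.
- dial_grip (a point): On the knob's vertical axis, at the height to grip it, 24 mm above the control box's top. The knob is a black bar 44 mm long and 14 mm wide, from 6 to 34 mm above the box's top, on a flat disc; the point's x axis lies along the bar, towards the pointer (white line at one end).
- pointer (a point): Tip of the knob's white pointer line, 40 mm from the knob's axis, 3 mm above the box's top; turns with the knob.
- mark (a point): Inner tip of the dark index tab on the scale round the knob, 40 mm from the knob's axis: where the pointer must come to. It does not turn with the knob, and is always further clockwise than the pointer at the start (by 0.5 to 2.8 rad).
- tea_center (a point): Green bottle, bystander, 62 mm across, 190 mm high; its centre.
- core_center (a point): Cardboard core standing upright, bystander, 54 mm across, 70 mm high; its centre.
- foam_center (a point): Pink foam block, bystander, 110 (x) by 55 (y) by 35 mm; its centre.
- punnet_center (a point): Small open white punnet, bystander, 95 (x) by 75 (y) by 45 mm; its centre.

How it is judged (in metres and radians):
On the way, in this order (a step that is already met when the one before it is completed fails the run):
1. the carton's leading edge is up over the sill (past its outer face and above 20 mm) while its trailing edge is still down on the bench (under 8 mm), outside (x of carton_lead in the frame of chiller above -0.1205 m and height (world z) of carton_lead above 0.02 m and height (world z) of carton_tail below 0.008 m), for 0.2 s.
2. the carton lies flat in the recess (height (world z) of each of carton_lead, carton_tail below 0.018 m and x of carton_tail in the frame of chiller above -0.106 m and angle between carton_center's own z axis and vertical below 0.04 rad), for 0.2 s.
At the end, for the whole second after the job is handed in: The carton lies flat (within 0.04 rad and 4 mm) on the cold plate, wholly inside the rim, and the knob's pointer tip is within 5 mm (about 7 degrees) of the index tab's tip (all of step 2 and height (world z) of carton_tail above 0.01 m and x of carton_lead in the frame of chiller below 0.106 m and horizontal distance between pointer and mark below 0.005 m); the robot touches nothing.
It fails at once if the carton is carried: both its end edges are well above the sill (over 42 mm) at once (height (world z) of each of carton_lead, carton_tail above 0.042 m).
It fails at once if the carton is tipped by more than 0.5 rad: fruit spills (angle between carton_center's own z axis and vertical above 0.5 rad).
It fails at once if a bystander is moved by more than 20 mm (distance of any of tea_center, core_center, foam_center, punnet_center from where it was at the start of the episode above 0.02 m).
It also fails if it takes over 72 s, if anything falls off the work surface, if the arm or the gripper's body presses on something with over 40 N, if the wrist force passes 120 N, or if a joint passes its speed limit or range.

## Working session

There is one attempt and no reset: what is moved stays moved. The work goes in short steps, Python scripts to look and compute and a tool call to move; the robot and the scene stay as the last step left them, time stands still between calls to the robot, and variables do not carry over. Pictures are saved under pics/ and viewed, at most 10 in all, crops included, and the job is handed in when it is done.

Besides the shell and the picture viewer there is one more tool, called as name(argument=value, ...) on one line, values as JSON. arm_command: Moves the arm, as the interface text tells. Its arguments: {"type":"object","properties":{"series":{"type":"array"},"grip":{"type":"number"},"grip_force":{"type":"number"}},"required":["series"]}

```bash
mkdir -p pics; cat > h.py <<'E'
import numpy as np,cv2
from cell import env,viewer
from scipy.spatial.transform import Rotation as R
def shot(n,f=None):
    o=env.get_obs(); p,d=viewer.read_camera(n); c=viewer.calibration(n)
    if 'T' in c: T=np.array(c['T'])
    else:
        W=np.eye(4);W[:3,:3]=R.from_euler('xyz',o['tool_rot'],degrees=True).as_matrix();W[:3,3]=o['tool_pos'];T=W@np.array(c['hand_eye'])
    if f: cv2.imwrite('pics/'+f,p)
    return p,d,np.array(c['K']),T,c
def plane(uv,K,T,z):
    uv=np.atleast_2d(np.array(uv,float)); r=np.c_[(uv[:,0]-K[0,2])/K[0,0],-(uv[:,1]-K[1,2])/K[1,1],-np.ones(len(uv))]@T[:3,:3].T
    return T[:3,3]+r*((z-T[2,3])/r[:,2])[:,None]
def cloud(d,K,T):
    v,u=np.indices(d.shape); P=np.stack([(u-K[0,2])/K[0,0]*d,-(v-K[1,2])/K[1,1]*d,-d],-1)
    return P@T[:3,:3].T+T[:3,3]
E
python3 - <<'E'
from h import *
for n in('top','scene'):
    p,d,K,T,c=shot(n,n+'1.png'); print(n,{k:v for k,v in c.items() if k not in'T'},T[:3,3],(d>0).mean())
    np.savez(n+'.npz',p=p,d=d,K=K,T=T)
print(env.get_obs())
E
```

```text
top {'K': array([[402.28506739,   0.        , 286.4866897 ],
       [  0.        , 402.28506739, 215.06130301],
       [  0.        ,   0.        ,   1.        ]])} [0.47910071 0.01720882 1.01896941] 0.9960076530612245
scene {'K': array([[454.28610546,   0.        , 281.20701046],
       [  0.        , 454.28610546, 202.52896789],
       [  0.        ,   0.        ,   1.        ]])} [0.99130817 0.53295877 1.07029135] 0.9960246598639456
{'time_s': 0.1, 'qpos': array([-71.04190608,  18.43414384,  -4.0152696 ,  83.16823046,
         1.29559981,  78.54098343,  -3.25988227]), 'joint_velocities': array([ 0.04169872, -0.06757234,  0.06917066, -0.18662549, -0.09864541,
        0.03110188,  0.04898611]), 'effort': array([-1.02546051e-04, -4.92574453e+01, -4.05854238e-01, -3.13400674e+01,
       -6.42084936e-02,  3.95363127e-02,  8.40921052e-05]), 'tool_pos': array([0.20236649, 0.61711696, 0.19147569]), 'tool_rot': array([-1.79901907e+02,  6.16409810e-03,  1.61851502e+02]), 'force': array([ 0.26166166,  0.21699554, -0.45634428]), 'wrist_torque': array([ 0.00913552,  0.00179672, -0.03660607]), 'grasp_force': 0.0, 'grip_width': 0.08712689256086707}
```

View pics/top1.png

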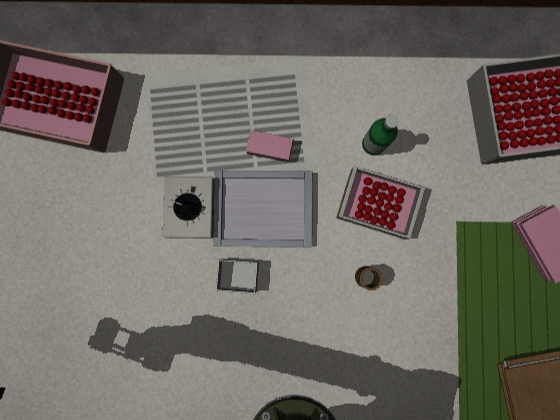

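View pics/scene1.png

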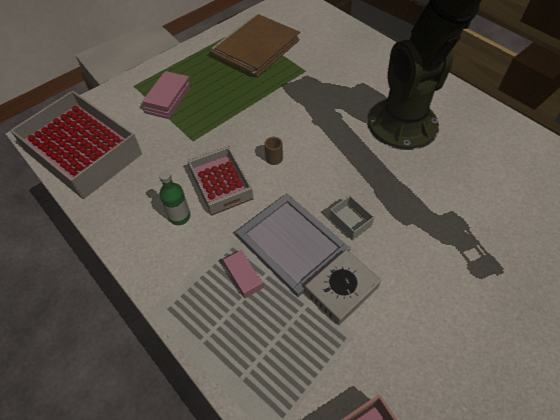

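The top view shows the chiller at about (264,208) with the control box and knob to its left at (188,207). The carton is to its right at (382,202), turned slightly. The bottle is at (380,135), the core at (368,277), the foam at (271,146) and the punnet at (238,275).

```bash
cat > m.py <<'E'
from h import *
z=np.load('top.npz'); p,d,K,T=[z[k] for k in'pdKT']; C=cloud(d,K,T)
def rect(name,box,zlo,zhi):
    u0,u1,v0,v1=box; m=np.zeros(d.shape,bool); m[v0:v1,u0:u1]=1
    m&=(C[...,2]>zlo)&(C[...,2]<zhi); q=C[m]
    r=cv2.minAreaRect(q[:,:2].astype(np.float32)); print(name,np.round(r[0],4),np.round(r[1],4),round(r[2],2),'z',np.median(q[:,2]).round(4),len(q)); return q
rect('carton',(325,440,155,250),.044,.06)
rect('rim',(208,325,160,260),.019,.030)
rect('ctrl',(150,220,165,250),.040,.050)
rect('knob',(165,212,180,232),.068,.09)
for n,b in dict(tea=(355,405,112,160),core=(350,390,260,295),foam=(240,300,125,165),pun=(210,262,252,297)).items(): rect(n,b,.025,.3)
print('bench',np.median(C[300:310,270:300,2]))
a=cv2.resize(p[160:260,150:330],None,fx=4.4,fy=4.4,interpolation=cv2.INTER_CUBIC)
cv2.imwrite('pics/crop.png',a)
E
python3 m.py
```

```text
carton [ 0.5897 -0.2006] [0.1804 0.1306] 73.61 z 0.0515 821
rim [0.5864 0.0908] [0.2181 0.2474] 0.32 z 0.024 2478
ctrl [0.5711 0.2706] [0.1478 0.1207] 0.96 z 0.0455 2732
knob [0.5704 0.2703] [0.0439 0.0135] 69.28 z 0.079 113
tea [ 0.7413 -0.188 ] [0.061 0.055] 47.99 z 0.1263 925
core [ 0.4074 -0.17  ] [0.0509 0.0525] 89.1 z 0.067 307
foam [0.7298 0.0748] [0.1102 0.0557] 79.98 z 0.035 985
pun [0.4049 0.1458] [0.095 0.075] 86.71 z 0.0436 278
bench 0.00014690128544103676
```

View pics/crop.png

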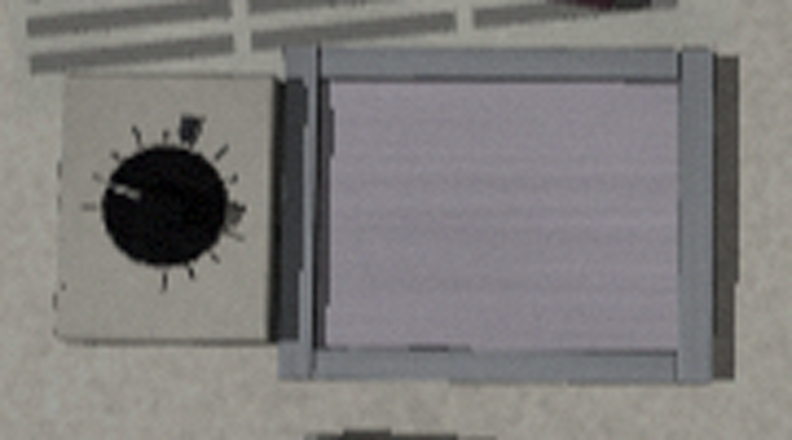

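The crop shows the white pointer at (125,190) on the knob, whose centre is (165,205). There's a dark tab at (190,128) and a second dark patch at (235,212) that is probably a shadow. I'll move to the knob and check it with the wrist camera.

arm_command(series=[[[-45,-21,0],0],[[-90,-42,0],0],[[-135,-63,0],0],[[-180,-84,0],0],[[-225,-105,0],0]], grip=0, grip_force=15)

```text
time_s: 0.6
tool_pos: [0.3847, 0.446, 0.1922]
tool_rot: [-180.0, -0.0, 161.9]
force: [1.1, 0.2, 0.2]
grip_width: 0.0549
grasp_force: 0.0
```

arm_command(series=[[[-45,-21,0],0],[[-90,-42,0],0],[[-135,-63,0],0],[[-180,-84,0],0],[[-225,-105,0],0]])

```text
time_s: 1.1
tool_pos: [0.5657, 0.2763, 0.1922]
tool_rot: [-180.0, -0.0, 161.9]
force: [0.2, 0.3, 0.1]
grip_width: 0.0434
grasp_force: 0.0
```

```bash
cat >> h.py <<'E'
def to(x,y,z,yaw,o=None):
    o=o or env.get_obs(); M=R.from_euler('xyz',o['tool_rot'],degrees=True).as_matrix()
    d=M.T@(np.array([x,y,z])-o['tool_pos'])*1000; t=(o['tool_rot'][2]-yaw+180)%360-180
    return np.round(d,1),'turn',round(np.radians(t),3)
E
python3 - <<'E'
from h import *
o=env.get_obs(); print(o['time_s'],o['tool_pos'],o['tool_rot'],o['qpos'],o['grip_width'])
p,d,K,T,c=shot('wrist','w1.png'); print(c)
C=cloud(d,K,T); m=(C[...,2]>.068)&(C[...,2]<.09)&(np.hypot(C[...,0]-.57,C[...,1]-.27)<.04)
print(m.sum()); q=C[m][:,:2]
if len(q): print(cv2.minAreaRect(q.astype(np.float32)))
np.savez('w1.npz',p=p,d=d,K=K,T=T)
print(to(.5711,.2706,.08,249.3))
E
```

```text
1.1 [0.56568945 0.27631879 0.19219684] [-1.79992308e+02 -1.58161646e-02  1.61859438e+02] [-38.82959703  15.87616438  12.7679329   86.7979424   -3.55285254
  77.73893767  46.08228081] 0.04338996019517221
{'K': array([[313.29871548,   0.        , 285.47413068],
       [  0.        , 313.29871548, 209.50038154],
       [  0.        ,   0.        ,   1.        ]]), 'hand_eye': array([[-2.94136880e-04,  9.64956909e-01,  2.62408226e-01,
         7.06769749e-02],
       [ 9.99999398e-01,  5.61340227e-04, -9.43310473e-04,
        -1.32540154e-05],
       [-1.05755425e-03,  2.62407791e-01, -9.64956493e-01,
        -1.92145374e-01],
       [ 0.00000000e+00,  0.00000000e+00,  0.00000000e+00,
         1.00000000e+00]])}
642
((0.5718833804130554, 0.27043819427490234), (0.043905533850193024, 0.01448660995811224), 69.5837173461914)
(array([  4.1,   4.5, 112. ]), 'turn', np.float64(-1.538))
```

View pics/w1.png

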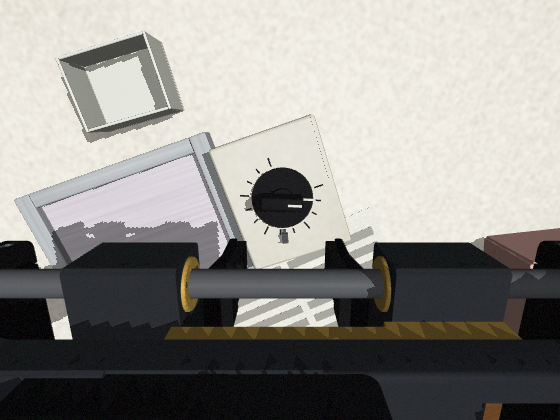

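The wrist view shows the knob centred at (283,200) with the pointer to the right at (308,205). The dark index tab is at (283,237), and the grey patch at (248,203) is a soft shadow.

```bash
python3 - <<'E'
from h import *
for f,b in(('w1.npz',(272,294,222,246)),('top.npz',(186,200,184,196))):
    z=np.load(f); p,d,K,T=[z[k] for k in'pdKT']; g=p.max(2)
    u0,u1,v0,v1=b; s=g[v0:v1,u0:u1]; print(s)
    m=s<(s.max()*.55); v,u=np.nonzero(m); P=plane(np.c_[u+u0,v+v0],K,T,.048)[:,:2]-[.5715,.2705]
    r=np.hypot(*P.T); a=np.degrees(np.arctan2(P[:,1],P[:,0])); k=(r>.036)&(r<.056); print(f,np.median(a[k]),a[k].mean(),k.sum(),r[k].min(),r[k].max())
    Q=P[k]; print(np.round(np.degrees(np.arctan2(*Q.mean(0)[::-1])),1))
E
```

```text
[[ 28  34  33  31  30  32  29  31  29  30  29  32  34  29  27  32  35  26
   35  35  31  32]
 [ 34  30  31  31  33  31  31  34  30  31  34  32  34  33  33  35  36  30
   29  35  31  33]
 [ 31  35  36  30  28  35  31  30  33  27  30  31  30  29  36  35  29  33
   32  31  29  28]
 [ 30  30  34  32  28  36  32  29  33  30  32  28  31  31  30  35  29  35
   34  35  35  38]
 [108  78  79  34  31  31  34  33  35  32  32  30  33  35  27  32  30  34
   83 132 135 228]
 [227 225 223 178 177  77  54  57  78  29  31  56  57  81  84 130 135 228
  228 228 227 225]
 [226 226 225 226 225 225 226 226 227 227 226 228 228 228 228 228 228 228
  228 225 128  53]
 [225 225 225 226 225 226 225 177  77 131 133  98  61  69 229 228 228 227
  225 226 178  38]
 [226 225 225 225 225 225 224 176  34 103 129  94  87  92 228 228 227 226
  226 226 225  37]
 [226 225 228 226 225 226 224 177  35 130 130 105  85  93 228 227 228 228
  226 224 225 129]
 [227 226 227 227 224 225 224 176  36 105  80  83  86  89  92 143 228 228
  226 227 226 177]
 [227 227 226 226 226 226 222 128  26 105  52  64  64  65  64  72 227 227
  2
[... 1332 characters left out ...]
138 140 138]
 [141 141 138 137 139  93  89  87 106 114 115 141 139 139]
 [137 136 139 138 141  59  41  40  33  70 104 141 134 137]
 [142 138 140 138 129  55  44  37  34  68 138 140 139 140]
 [141 116 124 142 103  42  39  29  60  71 140 135 139 140]
 [140  68 106 138 103  39  43  24  60 102 138 136 140 140]
 [139  86 122 141 127  42  31  40  60 139 140 140 141 141]
 [114  89 116 115 127  82  91  49 101 141 136 139 139 140]
 [ 47  50  53  53  75  84 105  80 137 138 138 139 144 143]
 [  9  13  14  12  16   6  20  72 104 110 140 141 143 113]
 [ 13  11  11  12  13  13  14  16  19  34 111 140 126  68]]
top.npz -16.653650672192818 -17.029548969286598 26 0.03800393693947685 0.05114428386287831
-17.0
```

arm_command(series=[[[1,1,10],-0.14],[[2,2,20],-0.28],[[3,3,35],-0.42],[[4,4.3,45],-0.56],[[4,4.3,50],-0.7]])

```text
time_s: 1.65
tool_pos: [0.5609, 0.2833, 0.1406]
tool_rot: [-180.0, -0.2, -157.7]
force: [0.0, -0.3, -0.3]
grip_width: 0.0434
grasp_force: 0.0
```

arm_command(series=[[[0,0,10],-0.14],[[0,0,15],-0.28],[[0,0,20],-0.42],[[0,0,20],-0.56],[[0,0,20],-0.7]])

```text
time_s: 2.15
tool_pos: [0.5616, 0.2832, 0.1216]
tool_rot: [180.0, -0.1, -117.6]
force: [-0.9, -0.0, -0.3]
grip_width: 0.0434
grasp_force: 0.0
```

arm_command(series=[[[0,0,0],-0.07],[[0,0,10],-0.138],[[0,0,30],-0.138],[[0,0,50],-0.138],[[0,0,58],-0.138]])

```text
time_s: 2.65
tool_pos: [0.5604, 0.2825, 0.0618]
tool_rot: [179.8, -0.2, -110.0]
force: [-0.8, -0.1, -0.1]
grip_width: 0.0433
grasp_force: 0.0
```

```bash
python3 - <<'E'
from h import *
print(to(.5715,.2705,.063,249.5)); o=env.get_obs(); print(o['tool_rot'],o['tool_pos'],o['force'],o['qpos'])
E
```

```text
(array([  7.5, -14.5,  -1.2]), 'turn', np.float64(0.008))
[ 179.83676249   -0.18197622 -110.02572504] [0.56041886 0.28252725 0.06184061] [-0.7730105  -0.10960866 -0.13321044] [-29.86245207  21.01731779   0.84455023  95.069985    -0.34124237
  64.15960866 131.0499735 ]
```

arm_command(series=[[[4,-8,-2],0],[[7.5,-14.5,-2],0],[[7.5,-14.5,-2],0],[[7.5,-14.5,-2],0],[[7.5,-14.5,-2],0]])

```text
time_s: 3.15
tool_pos: [0.5736, 0.2716, 0.0672]
tool_rot: [-180.0, 0.1, -110.0]
force: [-0.6, 0.8, -0.4]
grip_width: 0.0434
grasp_force: 0.0
```

arm_command(series=[[[0,0,0],0],[[0,0,0],0],[[0,0,0],0],[[0,0,0],0],[[0,0,0],0]], grip=1, grip_force=20)

```text
time_s: 3.65
tool_pos: [0.5733, 0.2713, 0.0665]
tool_rot: [-180.0, 0.0, -110.0]
force: [0.3, -0.6, 0.8]
grip_width: 0.0119
grasp_force: 0.0
```

```bash
python3 - <<'E'
from h import *
print(to(.5715,.2705,.063,-15+180)); o=env.get_obs(); print(o['tool_rot'],o['tool_pos'],o['force'],o['grip_width'],o['grasp_force'])
E
```

```text
(array([1.4, 1.4, 3.5]), 'turn', np.float64(1.483))
[-1.79998411e+02  2.83065874e-03 -1.10019851e+02] [0.57326659 0.27131154 0.06647885] [ 0.28807529 -0.62025511  0.75930628] 0.011942076661719982 0.0
```

arm_command(series=[[[0,0,0],0],[[0,0,0],0],[[0,0,0],0],[[0,0,0],0],[[0,0,0],0]])

```text
time_s: 4.15
tool_pos: [0.5733, 0.2712, 0.0664]
tool_rot: [180.0, 0.0, -110.0]
force: [0.4, -0.4, -0.4]
grip_width: 0.0003
grasp_force: 0.0
```

```bash
python3 - <<'E'
from h import *
p,d,K,T,c=shot('top'); C=cloud(d,K,T)
cv2.imwrite('pics/k2.png',np.hstack([cv2.resize(p[160:250,140:230],None,fx=4,fy=4,interpolation=cv2.INTER_CUBIC),cv2.resize(shot('wrist')[0][150:300,200:380],(432,360))]))
E
```

```text
(no output)
```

View pics/k2.png

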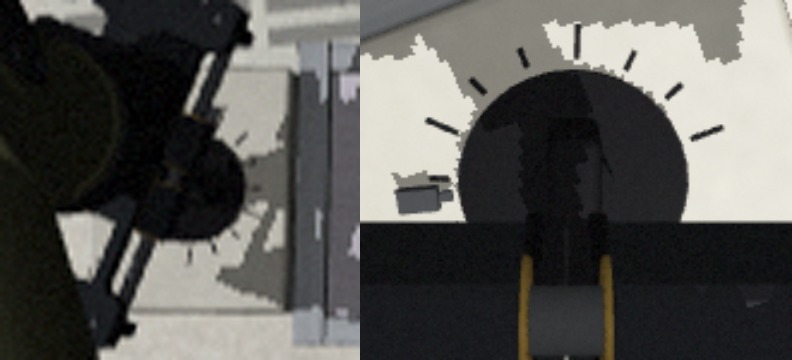

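The left panel shows the fingers over the knob. In the right panel the knob bar's end is at (572,140), running towards the fingers at (567,250), yet they read fully shut. I'll check the heights from depth.

```bash
python3 - <<'E'
from h import *
np.set_printoptions(linewidth=220)
o=env.get_obs(); print(o['grip_width'],o['tool_pos'],o['force'],o['effort'].round(2))
p,d,K,T,c=shot('wrist'); C=cloud(d,K,T); Tt=np.eye(4);Tt[:3,:3]=R.from_euler('xyz',o['tool_rot'],degrees=True).as_matrix();Tt[:3,3]=o['tool_pos']
L=(C-o['tool_pos'])@Tt[:3,:3]*1000
for v in range(190,300,8): print(v,[tuple(L[v,u].round(0).astype(int)) for u in range(264,310,7)])
E
```

```text
0.00013339943006028835 [0.57331017 0.27131054 0.06650723] [ 0.5179276  -0.651769   -0.13923898] [ 0.000e+00 -4.934e+01  6.600e-01 -2.883e+01  8.000e-02  3.000e-02  0.000e+00]
190 [(np.int64(28), np.int64(-16), np.int64(19)), (np.int64(28), np.int64(-11), np.int64(19)), (np.int64(28), np.int64(-6), np.int64(19)), (np.int64(28), np.int64(-1), np.int64(18)), (np.int64(28), np.int64(4), np.int64(18)), (np.int64(28), np.int64(8), np.int64(18)), (np.int64(28), np.int64(13), np.int64(18))]
198 [(np.int64(22), np.int64(-16), np.int64(18)), (np.int64(22), np.int64(-11), np.int64(19)), (np.int64(22), np.int64(-6), np.int64(18)), (np.int64(22), np.int64(-1), np.int64(18)), (np.int64(22), np.int64(4), np.int64(18)), (np.int64(22), np.int64(8), np.int64(18)), (np.int64(22), np.int64(13), np.int64(20))]
206 [(np.int64(17), np.int64(-16), np.int64(18)), (np.int64(17), np.int64(-11), np.int64(19)), (np.int64(21), np.int64(-6), np.int64(3)), (np.int64(23), np.int64(-1), np.int64(-8)), (np.int64(23), np.int64(3), np.int64(-8)), (np.int64(22), np.int64(8), np.int64(-2)), (np.int64(17), np.int64(13), np
[... 2818 characters left out ...]
-116)), (np.int64(35), np.int64(4), np.int64(-123))]
286 [(np.int64(34), np.int64(-6), np.int64(-124)), (np.int64(30), np.int64(-5), np.int64(-118)), (np.int64(30), np.int64(-3), np.int64(-117)), (np.int64(30), np.int64(-1), np.int64(-118)), (np.int64(30), np.int64(1), np.int64(-118)), (np.int64(30), np.int64(3), np.int64(-117)), (np.int64(33), np.int64(4), np.int64(-123))]
294 [(np.int64(31), np.int64(-6), np.int64(-123)), (np.int64(27), np.int64(-5), np.int64(-117)), (np.int64(27), np.int64(-3), np.int64(-117)), (np.int64(27), np.int64(-1), np.int64(-117)), (np.int64(28), np.int64(1), np.int64(-117)), (np.int64(27), np.int64(3), np.int64(-117)), (np.int64(31), np.int64(4), np.int64(-124))]
```

```bash
python3 - <<'E'
from h import *
np.set_printoptions(linewidth=200)
z=np.load('w1.npz'); p,d,K,T=[z[k] for k in'pdKT']; H=np.array(viewer.calibration('wrist')['hand_eye'])
L=cloud(d,K,H)*1000
m=(abs(L[...,0])<15)&(L[...,2]<30)&(L[...,2]>-70)&(abs(L[...,1])<70)
q=L[m]; print('w1 near-tool pts',len(q)); 
for s in(-1,1):
    a=q[q[:,1]*s>0]; print(s,a[:,2].max(),a[np.argsort(-a[:,2])[:8]].round(0).tolist())
p,d,K,T,c=shot('scene'); C=cloud(d,K,T); o=env.get_obs()['tool_pos']
Lr=(C-o); m=(np.hypot(Lr[...,0],Lr[...,1])<.03)
q=C[m]; print('scene z hist',np.histogram(q[:,2],bins=np.arange(.04,.22,.01)))
v,u=np.nonzero(m); print(u.min(),u.max(),v.min(),v.max())
a=p[max(v.min()-30,0):v.max()+40,u.min()-50:u.max()+50]; cv2.imwrite('pics/s2.png',cv2.resize(a,None,fx=4,fy=4))
print(a.shape)
E
```

```text
w1 near-tool pts 1573
-1 -29.083992489500638 [[11.0, -29.0, -29.0], [8.0, -23.0, -29.0], [9.0, -25.0, -30.0], [4.0, -23.0, -30.0], [9.0, -24.0, -30.0], [7.0, -23.0, -30.0], [11.0, -30.0, -30.0], [9.0, -25.0, -31.0]]
1 -28.80978982537813 [[11.0, 28.0, -29.0], [9.0, 23.0, -29.0], [9.0, 25.0, -30.0], [6.0, 21.0, -30.0], [9.0, 22.0, -30.0], [5.0, 21.0, -30.0], [11.0, 27.0, -30.0], [11.0, 29.0, -31.0]]
scene z hist (array([237,  40,  20,  48,   3,   6,   0,   0,   0,   0,   1,   1,   1,   3,  21,  21,  31]), array([0.04, 0.05, 0.06, 0.07, 0.08, 0.09, 0.1 , 0.11, 0.12, 0.13, 0.14, 0.15, 0.16, 0.17, 0.18, 0.19, 0.2 , 0.21]))
331 390 139 293
(224, 159, 3)
```

View pics/s2.png

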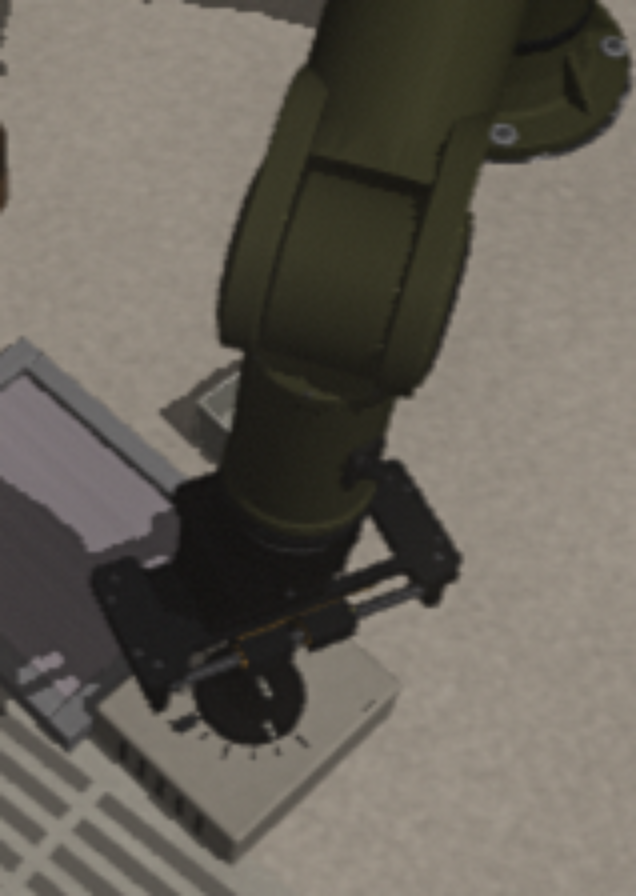

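The scene view confirms the fingers end well above the knob, with the knob at about (250,690) in the crop. The real fingertips sit about 29 mm behind the reported TCP, where the spec says 8 mm ahead, so the whole gripper is shifted back by about 37 mm. I'll correct for that and watch the force on the way down.

arm_command(series=[[[1.4,1.4,0],0],[[1.4,1.4,0],0],[[1.4,1.4,0],0],[[1.4,1.4,0],0],[[1.4,1.4,0],0]], grip=0)

```text
time_s: 4.85
tool_pos: [0.5716, 0.2705, 0.0665]
tool_rot: [-180.0, 0.0, -110.0]
force: [0.5, -0.4, 0.5]
grip_width: 0.0324
grasp_force: 0.0
```

arm_command(series=[[[0,0,12],0],[[0,0,22],0],[[0,0,30],0],[[0,0,36],0],[[0,0,36],0]])

```text
time_s: 5.35
tool_pos: [0.5706, 0.2699, 0.0289]
tool_rot: [179.9, -0.1, -110.0]
force: [-0.3, 0.2, -0.2]
grip_width: 0.0435
grasp_force: 0.0
```

arm_command(series=[[[0,0,2],0],[[0,0,2],0],[[0,0,2],0],[[0,0,2],0],[[0,0,2],0]], grip=1, grip_force=15)

```text
time_s: 5.85
tool_pos: [0.571, 0.2708, 0.0289]
tool_rot: [180.0, 0.0, -110.0]
force: [-1.2, 0.2, -0.1]
grip_width: 0.0139
grasp_force: 15.0
```

arm_command(series=[[[0,0,0],0],[[0,0,0],0],[[0,0,0],0],[[0,0,0],0],[[0,0,0],0]])

```text
time_s: 6.35
tool_pos: [0.5711, 0.2708, 0.0288]
tool_rot: [180.0, 0.0, -110.0]
force: [-4.2, -0.6, 5.9]
grip_width: 0.0138
grasp_force: 15.0
```

arm_command(series=[[[0,0,0],0.14],[[0,0,0],0.28],[[0,0,0],0.42],[[0,0,0],0.56],[[0,0,0],0.7]])

```text
time_s: 6.85
tool_pos: [0.5713, 0.2706, 0.0288]
tool_rot: [180.0, -0.0, -150.4]
force: [-4.4, -0.1, 5.4]
grip_width: 0.0139
grasp_force: 15.0
```

arm_command(series=[[[0,0,0],0.14],[[0,0,0],0.28],[[0,0,0],0.42],[[0,0,0],0.56],[[0,0,0],0.7]])

```text
time_s: 7.35
tool_pos: [0.5713, 0.2704, 0.0288]
tool_rot: [-180.0, -0.0, 169.5]
force: [-3.8, -0.4, 4.2]
grip_width: 0.0135
grasp_force: 15.0
```

arm_command(series=[[[0,0,0],0.04],[[0,0,0],0.08],[[0,0,0],0.08],[[0,0,0],0.08],[[0,0,0],0.08]])

```text
time_s: 7.85
tool_pos: [0.5713, 0.2704, 0.0288]
tool_rot: [-180.0, -0.0, 165.2]
force: [-3.9, -0.5, 4.8]
grip_width: 0.0137
grasp_force: 15.0
```

arm_command(series=[[[0,0,0],0],[[0,0,0],0],[[0,0,0],0],[[0,0,0],0],[[0,0,0],0]], grip=0)

```text
time_s: 8.35
tool_pos: [0.5716, 0.2703, 0.0283]
tool_rot: [-180.0, 0.0, 165.2]
force: [-0.5, -0.1, -0.2]
grip_width: 0.0414
grasp_force: 0.0
```

arm_command(series=[[[0,0,-20],0],[[0,0,-50],0],[[0,0,-90],0],[[0,0,-100],0],[[0,0,-100],0]])

```text
time_s: 8.85
tool_pos: [0.5731, 0.2711, 0.131]
tool_rot: [179.8, 0.2, 165.2]
force: [-0.6, 0.4, -0.6]
grip_width: 0.0437
grasp_force: 0.0
```

```bash
python3 - <<'E'
from h import *
o=env.get_obs(); print(o['tool_pos'],o['tool_rot'])
p,d,K,T,c=shot('wrist'); C=cloud(d,K,T); m=(C[...,2]>.068)&(C[...,2]<.09)&(np.hypot(C[...,0]-.57,C[...,1]-.27)<.04)
print(m.sum(),cv2.minAreaRect(C[m][:,:2].astype(np.float32)))
cv2.imwrite('pics/w3.png',cv2.resize(p[140:290,180:390],None,fx=3,fy=3))
# chiller geometry from saved top
z=np.load('top.npz'); C=cloud(z['d'],z['K'],z['T'])
q=C[...,:2]; g=(abs(C[...,2]-.024)<.0025)
reg=lambda x0,x1,y0,y1:g&(C[...,0]>x0)&(C[...,0]<x1)&(C[...,1]>y0)&(C[...,1]<y1)
m=reg(.45,.70,-.06,.18); q=C[m][:,:2]
for x in(.50,.54,.58,.62,.65):
    s=q[abs(q[:,0]-x)<.015]; s=s[s[:,1]<0]; print('sill',x,s[:,1].min().round(4),s[:,1].max().round(4))
for y in(-.02,0,.03,.06,.09,.12):
    s=q[abs(q[:,1]-y)<.012]; print('side',y,s[:,0].min().round(4),s[:,0].max().round(4))
L=np.array([.6151,-.1143]);print(to(.6151,-.1143,.1,163.6))
E
```

```text
[0.57311351 0.27112366 0.13098437] [179.79763273   0.19783365 165.17165759]
893 ((0.5713722705841064, 0.2707485258579254), (0.013342974707484245, 0.04352603852748871), 74.93659210205078)
sill 0.5 -0.0333 -0.0012
sill 0.54 -0.0328 -0.0152
sill 0.58 -0.0322 -0.0145
sill 0.62 -0.0317 -0.0139
sill 0.65 -0.0314 -0.0009
side -0.02 0.4784 0.6655
side 0 0.4778 0.6672
side 0.03 0.4797 0.695
side 0.06 0.4792 0.6996
side 0.09 0.4787 0.6666
side 0.12 0.4781 0.666
(array([-140.3, -361. ,   28.6]), 'turn', np.float64(0.027))
```

View pics/w3.png

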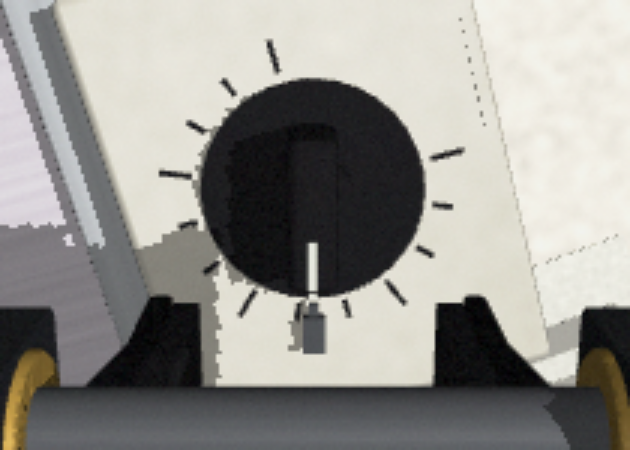

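The pointer's white line at (312,268) lines up with the tab at (313,320), so the knob is done. Next is the carton's leading wall.

arm_command(series=[[[-17.5,-46,0],0],[[-35,-92,0],0],[[-52,-138,0],0],[[-70,-183,0],0],[[-87,-228,0],0]], grip=0.4)

```text
time_s: 9.4
tool_pos: [0.5958, 0.0257, 0.1262]
tool_rot: [-179.9, -0.2, 165.2]
force: [0.3, 0.2, 0.5]
grip_width: 0.0266
grasp_force: 0.0
```

arm_command(series=[[[-17.5,-46,0],0.013],[[-35,-92,0],0.027],[[-53,-138,10],0.027],[[-53,-138,30],0.027],[[-53,-138,30],0.027]])

```text
time_s: 9.9
tool_pos: [0.6094, -0.1208, 0.0937]
tool_rot: [-179.9, -0.5, 163.4]
force: [-1.4, 1.9, -0.7]
grip_width: 0.026
grasp_force: 0.0
```

arm_command(series=[[[0,0,0],0],[[0,0,0],0],[[0,0,0],0],[[0,0,0],0],[[0,0,0],0]])

```text
time_s: 10.4
tool_pos: [0.6136, -0.1186, 0.099]
tool_rot: [180.0, 0.0, 163.7]
force: [-0.3, -0.6, -0.3]
grip_width: 0.0264
grasp_force: 0.0
```

```bash
python3 - <<'E'
from h import *
o=env.get_obs(); print(o['tool_pos'],o['tool_rot'],o['grip_width'])
p,d,K,T,c=shot('wrist','w4.png'); L=cloud(d,K,np.array(c['hand_eye']))*1000; C=cloud(d,K,T)
m=(abs(C[...,2]-.052)<.003)&(abs(L[...,1])<30)&(L[...,0]<40)&(L[...,0]>-12); q=L[m]; print(len(q))
for x in range(-10,40,8):
    s=q[abs(q[:,0]-x)<4]
    if len(s): print(x,s[:,1].min().round(1),np.median(s[:,1]).round(1),s[:,1].max().round(1))
E
```

```text
[ 0.61355745 -0.11860815  0.09899756] [1.79974778e+02 4.81910804e-02 1.63684797e+02] 0.02639011961307087
837
-10 -5.9 -1.0 3.9
-2 -5.8 -1.0 3.8
6 -5.8 -1.0 3.8
14 -5.8 -1.0 3.8
22 -5.7 -1.0 3.7
30 -5.6 -0.9 3.7
38 -5.6 -0.9 3.7
```

arm_command(series=[[[0,-1,25],0],[[0,-1,50],0],[[0,-1,72],0],[[0,-1,88],0],[[0,-1,93],0]])

```text
time_s: 10.95
tool_pos: [0.6116, -0.1198, 0.0036]
tool_rot: [-180.0, -0.2, 163.6]
force: [-0.2, 0.1, 0.9]
grip_width: 0.0262
grasp_force: 0.0
```

arm_command(series=[[[0,0,0],0],[[0,0,0],0],[[0,0,0],0],[[0,0,0],0],[[0,0,0],0]], grip=1, grip_force=30)

```text
time_s: 11.45
tool_pos: [0.6141, -0.1202, 0.0068]
tool_rot: [180.0, 0.1, 163.6]
force: [-0.5, -0.1, 4.0]
grip_width: 0.0099
grasp_force: 30.0
```

```bash
python3 - <<'E'
from h import *
o=env.get_obs(); print(o['tool_pos'],o['tool_rot'],o['grip_width'],o['grasp_force'],o['force']); print(to(.5745,-.1195,.006,180.9))
E
```

```text
[ 0.61405798 -0.1202042   0.00678566] [1.79955216e+02 1.33878952e-01 1.63631958e+02] 0.009915401721932136 30.001350939273834 [-0.50648635 -0.13797194  4.00095284]
(array([ 38.2, -10.5,   0.7]), 'turn', np.float64(-0.301))
```

arm_command(series=[[[7,-2,0],-0.06],[[14,-4,0],-0.12],[[22,-6,0],-0.18],[[30,-8,0],-0.24],[[38,-10.5,0],-0.3]])

```text
time_s: 11.95
tool_pos: [0.5755, -0.1193, 0.0068]
tool_rot: [-180.0, 0.3, -179.0]
force: [2.5, -0.1, 0.5]
grip_width: 0.0096
grasp_force: 30.0
```

arm_command(series=[[[0,0,0],0],[[0,0,0],0],[[0,0,0],0],[[0,0,0],0],[[0,0,0],0]], grip_force=14)

```text
time_s: 12.45
tool_pos: [0.5741, -0.1193, 0.0067]
tool_rot: [180.0, 0.0, -179.2]
force: [-2.6, 0.8, 8.4]
grip_width: 0.0098
grasp_force: 14.1
```

arm_command(series=[[[0,0,-3],0],[[0,0,-7],0],[[0,0,-11],0],[[0,0,-14],0],[[0,0,-16],0]])

```text
time_s: 12.95
tool_pos: [0.573, -0.1196, 0.0213]
tool_rot: [180.0, -0.1, -179.2]
force: [-0.3, 0.1, -4.6]
grip_width: 0.0106
grasp_force: 14.2
```

```bash
cat > look.py <<'E'
from h import *
# carton side-wall top points from scene: rim height profile along y
o=env.get_obs(); print(o['time_s'],o['tool_pos'],o['tool_rot'],o['grip_width'],o['grasp_force'],o['force'])
for n in('top','scene'):
    p,d,K,T,c=shot(n); C=cloud(d,K,T)
    for x0,x1 in((.495,.535),(.615,.66)):
        for y in np.arange(-.32,.13,.03):
            m=(C[...,0]>x0)&(C[...,0]<x1)&(abs(C[...,1]-y)<.008)&(C[...,2]>.042)&(C[...,2]<.11)
            q=C[m]
            if len(q)>4:
                t=q[q[:,2]>q[:,2].max()-.012]; print(n,x0,round(y,3),'ztop',np.percentile(q[:,2],90).round(4),'x',t[:,0].min().round(4),t[:,0].max().round(4),len(q))
    cv2.imwrite('pics/l_%s.png'%n,p)
E
python3 look.py
```

```text
12.95 [ 0.57297863 -0.11963904  0.02127959] [ 1.79992256e+02 -5.45287532e-02 -1.79221589e+02] 0.01059963236412966 14.179745743749663 [-0.27291614  0.10479842 -4.59577048]
top 0.495 -0.29 ztop 0.0535 x 0.5119 0.5338 51
top 0.495 -0.26 ztop 0.0553 x 0.5114 0.5139 7
top 0.615 -0.11 ztop 0.0671 x 0.6238 0.6373 20
scene 0.615 -0.29 ztop 0.0523 x 0.6162 0.643 30
scene 0.615 -0.26 ztop 0.0548 x 0.6359 0.6419 12
scene 0.615 -0.23 ztop 0.06 x 0.6371 0.6422 14
scene 0.615 -0.2 ztop 0.056 x 0.6364 0.6407 14
scene 0.615 -0.17 ztop 0.0626 x 0.6362 0.6419 24
scene 0.615 -0.14 ztop 0.0645 x 0.6348 0.6412 24
scene 0.615 -0.11 ztop 0.0645 x 0.616 0.6401 60
```

The carton is tilting about its tail as planned, with its tail down and centred at x ≈ 0.576. I'll lift a little more, then advance over the sill.

arm_command(series=[[[0,0,-4],0],[[0,0,-8],0],[[0,0,-12],0],[[0,0,-16],0],[[0,0,-18],0]])

```text
time_s: 13.55
tool_pos: [0.5738, -0.1196, 0.0401]
tool_rot: [180.0, 0.0, -179.2]
force: [0.3, -0.8, -5.1]
grip_width: 0.0118
grasp_force: 14.4
```

arm_command(series=[[[0,10,0],0],[[0,20,0],0],[[0,32,0],0],[[0,44,0],0],[[0,56,0],0]])

```text
time_s: 14.05
tool_pos: [0.5726, -0.0618, 0.0393]
tool_rot: [180.0, -0.0, -179.1]
force: [-1.0, -0.5, -5.1]
grip_width: 0.0117
grasp_force: 14.2
```

arm_command(series=[[[0,11,0],0],[[0,22,0],0],[[0,32,0],0],[[0,40,0],0],[[0,44,0],0]])

```text
time_s: 14.55
tool_pos: [0.5721, -0.0183, 0.0395]
tool_rot: [180.0, 0.0, -179.1]
force: [-0.2, -0.1, -5.1]
grip_width: 0.0118
grasp_force: 14.3
```

```bash
python3 look.py
```

```text
14.55 [ 0.57213133 -0.01829043  0.03946577] [ 1.79977007e+02  6.13293195e-03 -1.79122768e+02] 0.011819590062764925 14.25496319308877 [-0.21893156 -0.06994032 -5.13174507]
top 0.495 -0.17 ztop 0.0566 x 0.5096 0.5124 14
top 0.495 -0.14 ztop 0.061 x 0.5088 0.5117 30
top 0.495 -0.11 ztop 0.0665 x 0.5084 0.5132 20
top 0.615 -0.17 ztop 0.0567 x 0.6336 0.6382 20
top 0.615 -0.14 ztop 0.0614 x 0.6336 0.6387 30
scene 0.495 -0.02 ztop 0.0789 x 0.5122 0.5341 14
scene 0.615 -0.17 ztop 0.054 x 0.6157 0.6417 19
scene 0.615 -0.14 ztop 0.059 x 0.6354 0.6417 19
scene 0.615 -0.11 ztop 0.0656 x 0.6347 0.6401 30
scene 0.615 -0.08 ztop 0.0709 x 0.6337 0.6405 47
scene 0.615 -0.05 ztop 0.0723 x 0.634 0.6394 54
scene 0.615 -0.02 ztop 0.0838 x 0.6163 0.6398 58
```

View pics/l_scene.png

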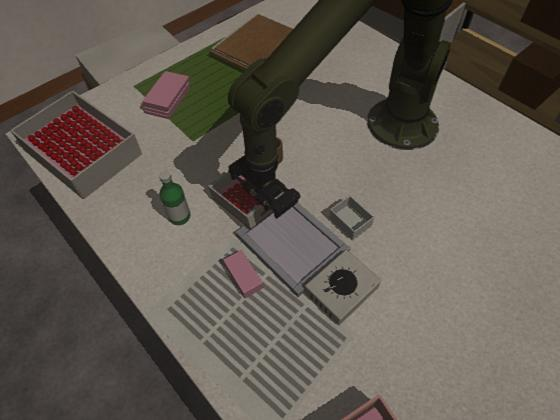

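The scene view shows the carton nose at (270,215), tipped over the sill, with the tail on the bench. The bottle and punnet haven't moved. I'll keep pulling.

arm_command(series=[[[0,10,0],0],[[0,20,0],0],[[0,30,0],0],[[0,40,0],0],[[0,45,0],0]])

```text
time_s: 15.15
tool_pos: [0.5719, 0.0266, 0.04]
tool_rot: [-180.0, 0.1, -179.1]
force: [0.6, -2.8, -1.6]
grip_width: 0.0112
grasp_force: 13.5
```

arm_command(series=[[[0,8,0],0],[[0,16,0],0],[[0,24,0],0],[[0,32,0],0],[[0,40,0],0]])

```text
time_s: 15.65
tool_pos: [0.5707, 0.0663, 0.0393]
tool_rot: [180.0, -0.0, -179.2]
force: [0.3, -1.9, -3.0]
grip_width: 0.0102
grasp_force: 13.7
```

```bash
python3 look.py
```

```text
15.65 [0.57066441 0.06634795 0.03933063] [ 1.79987918e+02 -1.87240199e-02 -1.79170902e+02] 0.010168651858249295 13.676624743966386 [ 0.26791439 -1.89104088 -3.00206154]
top 0.495 -0.11 ztop 0.0719 x 0.5082 0.5343 35
top 0.495 -0.08 ztop 0.0728 x 0.5076 0.5126 56
top 0.495 -0.05 ztop 0.0754 x 0.507 0.5118 80
top 0.495 -0.02 ztop 0.0773 x 0.5066 0.5112 78
top 0.495 0.01 ztop 0.0781 x 0.5081 0.5108 85
top 0.615 -0.11 ztop 0.0734 x 0.6169 0.6365 18
top 0.615 -0.08 ztop 0.074 x 0.6321 0.6361 42
top 0.615 -0.05 ztop 0.0743 x 0.6322 0.6352 69
top 0.615 -0.02 ztop 0.0784 x 0.6313 0.6368 35
top 0.615 0.01 ztop 0.08 x 0.631 0.6358 57
scene 0.495 -0.11 ztop 0.0695 x 0.509 0.5333 10
scene 0.495 0.07 ztop 0.0673 x 0.5093 0.5339 32
scene 0.615 -0.11 ztop 0.0711 x 0.6193 0.6393 7
scene 0.615 -0.08 ztop 0.0718 x 0.6347 0.64 34
scene 0.615 -0.05 ztop 0.0727 x 0.634 0.6391 53
scene 0.615 -0.02 ztop 0.0746 x 0.6328 0.6387 51
scene 0.615 0.01 ztop 0.0792 x 0.6328 0.6391 57
scene 0.615 0.04 ztop 0.0797 x 0.6325 0.6383 60
scene 0.615 0.07 ztop 0.083 x 0.6152 0.6374 115
```

arm_command(series=[[[0,9,0],0],[[0,18,0],0],[[0,27,1],0],[[0,36,1],0],[[0,45,2],0]])

```text
time_s: 16.25
tool_pos: [0.5701, 0.1114, 0.0374]
tool_rot: [180.0, -0.0, -179.2]
force: [0.1, -0.6, -3.9]
grip_width: 0.01
grasp_force: 13.9
```

arm_command(series=[[[0,9,0],0],[[0,18,1],0],[[0,27,1],0],[[0,36,1],0],[[0,45,2],0]])

```text
time_s: 16.75
tool_pos: [0.5697, 0.1563, 0.0356]
tool_rot: [180.0, 0.0, -179.2]
force: [0.1, -1.5, -3.2]
grip_width: 0.01
grasp_force: 13.9
```

arm_command(series=[[[0,5,0],0],[[0,10,0],0],[[0,15,0],0],[[0,15,0],0],[[0,15,0],0]])

```text
time_s: 17.25
tool_pos: [0.5694, 0.1713, 0.0357]
tool_rot: [179.9, 0.0, -179.2]
force: [0.7, 1.2, -3.1]
grip_width: 0.0101
grasp_force: 14.0
```

```bash
python3 look.py | grep -v 'top 0.4'
```

```text
17.25 [0.56944629 0.17134067 0.03567746] [ 1.79931976e+02  2.38907066e-02 -1.79162658e+02] 0.010051248988608171 13.956799274892546 [ 0.70088249  1.23802047 -3.0695734 ]
top 0.615 0.01 ztop 0.0688 x 0.6159 0.6354 39
top 0.615 0.04 ztop 0.0693 x 0.6306 0.6347 40
top 0.615 0.07 ztop 0.0722 x 0.6304 0.6338 44
top 0.615 0.1 ztop 0.0751 x 0.6298 0.635 30
top 0.615 0.13 ztop 0.076 x 0.6293 0.6343 60
scene 0.495 0.01 ztop 0.0663 x 0.5085 0.535 59
scene 0.615 0.01 ztop 0.0659 x 0.6159 0.6383 61
scene 0.615 0.04 ztop 0.0686 x 0.6326 0.6382 39
scene 0.615 0.07 ztop 0.0691 x 0.6327 0.6377 51
scene 0.615 0.1 ztop 0.0719 x 0.6318 0.6375 55
scene 0.615 0.13 ztop 0.074 x 0.6317 0.6376 59
```

View pics/l_top.png

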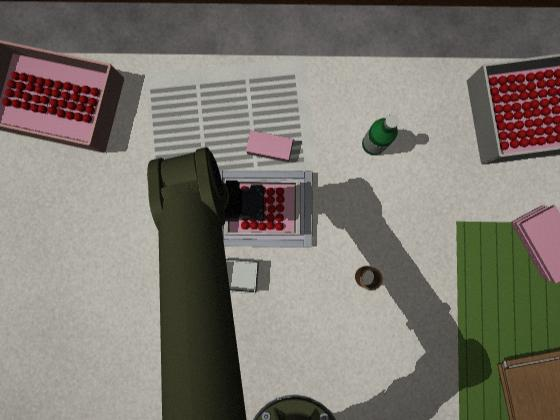

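The top view shows the carton at (262,210) inside the rim, with its tail already down on the plate (rim top about 0.066). I'll lower the nose and let go.

arm_command(series=[[[0,0,3],0],[[0,0,6],0],[[0,0,9],0],[[0,0,12],0],[[0,0,13],0]])

```text
time_s: 17.85
tool_pos: [0.5695, 0.1706, 0.0231]
tool_rot: [180.0, 0.0, -179.2]
force: [-3.5, 0.5, 7.9]
grip_width: 0.0097
grasp_force: 14.0
```

arm_command(series=[[[0,0,0],0],[[0,0,0],0],[[0,0,0],0],[[0,0,0],0],[[0,0,0],0]], grip=0.4)

```text
time_s: 18.35
tool_pos: [0.5694, 0.1702, 0.0225]
tool_rot: [-180.0, 0.0, -179.2]
force: [0.6, 0.4, 0.8]
grip_width: 0.0259
grasp_force: 0.0
```

arm_command(series=[[[0,0,-15],0],[[0,0,-40],0],[[0,0,-80],0],[[0,0,-120],0],[[0,0,-150],0]])

```text
time_s: 18.85
tool_pos: [0.5704, 0.1705, 0.1767]
tool_rot: [179.9, 0.2, -179.2]
force: [-0.3, 0.5, 0.2]
grip_width: 0.0263
grasp_force: 0.0
```

arm_command(series=[[[40,0,0],0],[[80,0,0],0],[[100,0,0],0],[[100,0,0],0],[[100,0,0],0]])

```text
time_s: 19.35
tool_pos: [0.4703, 0.1691, 0.1738]
tool_rot: [179.9, 0.1, -179.2]
force: [-0.0, 0.3, 0.7]
grip_width: 0.026
grasp_force: 0.0
```

```bash
python3 look.py; python3 - <<'E'
from h import *
p,d,K,T,c=shot('wrist'); C=cloud(d,K,T)
m=(C[...,2]>.06)&(C[...,2]<.072)&(C[...,0]>.45)&(C[...,0]<.7)&(C[...,1]<.2)
q=C[m]; print(len(q),cv2.minAreaRect(q[:,:2].astype(np.float32)))
for y in np.arange(-.01,.2,.03):
    s=q[abs(q[:,1]-y)<.01]
    if len(s):print(round(y,2),np.percentile(s[:,2],[50,90]).round(4))
E
```

```text
19.35 [0.47026219 0.16914152 0.17376708] [ 1.79934009e+02  1.45373391e-01 -1.79177145e+02] 0.025987904622752273 0.0 [-0.02657596  0.26364627  0.73037834]
top 0.495 0.01 ztop 0.0676 x 0.5085 0.5347 40
top 0.495 0.04 ztop 0.0657 x 0.5079 0.5105 54
top 0.495 0.07 ztop 0.0672 x 0.5073 0.51 61
top 0.495 0.1 ztop 0.052 x 0.5071 0.5242 38
top 0.495 0.13 ztop 0.0496 x 0.5215 0.5339 32
top 0.615 0.01 ztop 0.0668 x 0.616 0.6359 33
top 0.615 0.04 ztop 0.0671 x 0.6307 0.6349 39
top 0.615 0.07 ztop 0.0677 x 0.6302 0.6347 34
top 0.615 0.1 ztop 0.0668 x 0.6299 0.634 38
top 0.615 0.13 ztop 0.0681 x 0.6294 0.6334 35
scene 0.495 0.01 ztop 0.0651 x 0.5068 0.5344 62
scene 0.495 0.04 ztop 0.0651 x 0.5087 0.5134 40
scene 0.495 0.07 ztop 0.0648 x 0.5069 0.5143 51
scene 0.495 0.1 ztop 0.0638 x 0.5071 0.5128 53
scene 0.495 0.13 ztop 0.0638 x 0.5052 0.5138 49
scene 0.615 0.01 ztop 0.0666 x 0.6161 0.64 58
scene 0.615 0.04 ztop 0.0666 x 0.6333 0.6388 34
scene 0.615 0.07 ztop 0.0654 x 0.6326 0.6387 46
scene 0.615 0.1 ztop 0.0657 x 0.6326 0.6378 36
scene 0.615 0.13 ztop 0.064 x 0.6319 0.6375 44
1776 ((0.5611597299575806, 0.08517498522996902), (0.11032110452651978, 0.17946477234363556), 0.8340984582901001)
-0.01 [0.0655 0.0665]
0.02 [0.0654 0.0664]
0.05 [0.0655 0.0666]
0.08 [0.0653 0.0664]
0.11 [0.0654 0.0668]
0.14 [0.0655 0.0669]
0.17 [0.0659 0.0669]
```

View pics/l_scene.png

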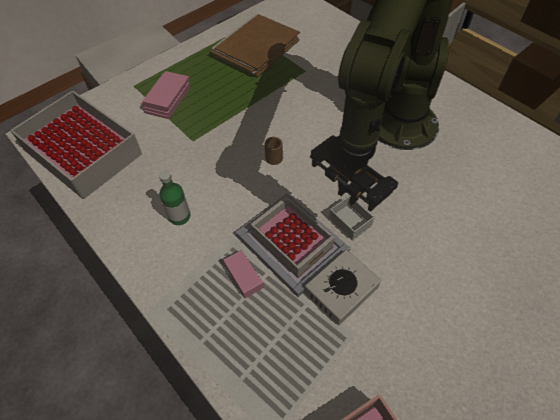

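The scene view shows the carton lying flat inside the rim at (290,240), the pointer still at the tab at (330,290), and the bystanders where they were. The gripper is clear, so I'm handing in.

```bash
python3 -c "
from cell import env
print(env.sign_off())"
```

```text
the job is handed in; nothing more can be done
None
```

Job handed in at about 19.5 s of the 72 s, with no verdict returned: the carton measured flat on the cold plate inside the rim, the pointer stood at the index tab, the bystanders looked untouched and the gripper was clear.

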